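Chase the thread of a lead-nut block on the bench tapping stand

ROBOT

A 6-joint arm with a two-finger parallel gripper is mounted at the origin on the work surface; the furniture and walls round the work are solid. World frame = base frame: x ahead of the robot, y to its left, z up, the work surface at z = 0. Lengths are in m, angles in degrees, forces in N, time in s.
With the tool pointing down it reaches from about 0.4 to 0.825 m from the base axis. Payload 7 kg.
Tool frame: the origin (TCP) lies between the finger pads; the fingertips stand 19 mm ahead of it and the grasp point (between the pads) is the TCP; z points along the fingers, y is the line along which they close (so a half turn about z gives the same grasp; the last joint's range is limited). The gripper opens to 88 mm and grips with 3 to 60 N. Pads are 19 mm wide; open, the fingers measure 130 mm over their backs; the gripper's body (78 mm by 193 mm) begins 47 mm behind the grasp point.
Start: joints at [-52.649, 20.546, 0.682, 0, -70.136, -16.507], TCP at [0.24, -0.631, 0.246] pointing down, gripper open.
Joint ranges: [-176.03, 176.03], [-82.01, 121.73], [-58.28, 71.71], [-173.87, 95.51], [-174.79, -0.11], [-173.66, 173.66]. Speed limits (degrees/s): [136.94, 136.94, 172.46, 180, 180, 180].

INTERFACE

Orientations are given as [roll, pitch, yaw] about the fixed x, y, z axes, in that order (R = Rz(yaw) Ry(pitch) Rx(roll)).
In Python, from plant import get_obs, snapshot, close_job, spot_in, spot_point gives the robot as it stands.
- The arm moves only by the tool play_rows, never from a script. Its argument "plan" is a list of rows, each a list of 6 numbers: the shift along the tool's x, y, z in cm, then the turn, a rotation vector about the tool's x, y, z in degrees. A call has 1 to 20 rows; each row shifts and turns the commanded pose from where the row before left it, along the tool's axes as they then stand; what a row does not reach is not made up. A row lasts 1/12 s, in which the tool goes at most 41.7 mm and 7.16 degrees, less where a joint would pass 70% of its speed; a pose out of reach is approached as far as the arm can. A call is refused whole if a number of a shift passes 4.17 or a number of a turn 7.16, either way. A call with a gripper value outside its range is refused whole. "grip" is the finger opening in cm, from 0 to 8.76, set as the call begins (left out, the last holds). The fingers move at their own pace and stop on an object; the grip force is fixed at half the most. Time passes only in rows, so rows that do not move let the fingers close. It gives the time, the measured TCP pose, the force, the opening and the grip force at its end, in the units of the state.
- get_obs(): the state, without advancing time (a new reading comes with each control period).
- snapshot(name): name is "scene" or "top" or "wrist"; returns a dict with "frame" (400x640x3 uint8, red, green, blue), "fx", "fy", "cx", "cy" (pixels), "position" and "attitude" of the camera in the world. Camera axes: x right, y down, z forward; pixel columns grow to the right and rows downward; lengths in m; the calibration is good to about 2 mm. The wrist camera is an equidistant fisheye: a pixel r from the principal point sees the ray r / f radians off the axis. A picture is of the moment at which its call begins. There is no depth.
- close_job(): hands the job in; it is judged then, once.
Trained networks look in the newest picture that a camera, given by its name, has taken for a name from the list of things; names that differ only in an ending like _2 or _b are one class to them, and where a whole thing is asked for, a point or a joint stands for the part that bears it (a point fixed in the world has none). Each returns a list of dicts, best first, with "score" (0 to 1); they miss things now and then, are a little off and sometimes report something else, mostly with a low value. They report only what shows in the picture. A call takes as long as a camera call. They do not tell look-alikes from the thing itself.
- spot_in(camera, thing): "position" ([x, y, z] in m, in world coordinates, good to about 4 mm: the middle of the surface that is visible of it).
- spot_point(camera, thing): "position" ([x, y, z] in m, in world coordinates, good to about 4 mm: a listed point, or the origin of a listed thing).
The state is a dict: "clock": time; "joint_pos": joint angles; "qvel": joint speeds; "tau": joint torques, N m; "tool_pos": TCP position; "orientation": TCP orientation; "force": force on the tool from outside, world axes, zero at the start; "moment": the same for the moment, N m; "opening": finger opening in m; "gripper_force": force on a finger pad.
Only numpy, scipy, OpenCV 4.12 (cv2) and the standard library are available. Lean on these libraries where they do the work, as an engineer would, in place of code of your own. Each camera call takes 0.05 s, during which the arm holds its last target. There are 200 camera calls.

TASK

Chase the thread of the nut block: lift it out of its rack, set it down flat on the bench and let go so you can take it again by its two ends, lower it bore up to the bottom of the carriage pocket on the tapping stand, and slide the carriage fully home under the tap. Then work the tap down with the crank, clockwise seen from above: half a turn forward, a quarter back, half forward, a quarter back, and a last half turn down to full depth (one whole turn in all), pausing about half a second at each turning point; leave it there and let go. Do not disturb the dispenser bottle, the tape roll or the pliers.

Things in the scene. Friction and masses are not known exactly. Their poses are not given: they have to be found in the camera images.
- nut_block: Loose steel block, 62 (own x) x 36 (y) x 34 mm (z), about 0.35 kg, with an upright brass-lined through bore of 20 mm at its middle, four screw heads on top. Origin: centre of its underside. Starts bore up in the rack's slot, its ends (x faces) covered by the rails: there only its long sides can be gripped. The bench is always free 60 mm round x 0.425, y 0.11 m, for setting it down.
- rack: Fixed rack: aluminium plate 114 x 150 x 8 mm with two black rails along own y, each 22 mm wide, 65 mm apart, tops 40 mm above the bench. The slot between them is open at the top and both ends; the block stands in it on the plate, 8 mm above the bench, its x along the rack's x, up to 35 mm from the middle along own y. Origin: centre of the underside, on the bench.
- tapping_stand: Fixed bench tapping stand: grey base plate 150 x 250 x 12 mm (own x -63 to 87, y -135 to 115 mm) with two rails along own y; a column at x +66, y -80 mm carries the head, at most 158 mm high. The spindle axis is upright at own x 0, y -80 mm. Origin: on the bench. Own x points away from the robot at yaw 0, own y to its left.
- carriage (a joint): Slide of the carriage on the stand's rails, m. 0 = loading end, grows toward the stand's own -y to 0.130 = fully home, on its end stop, the pocket under the tap. Starts between 0 and 0.012. Moved by about 3 N plus 8 N per m/s; it stays where it is left.
- pocket (a point): Centre of the carriage pocket's floor, 30 mm above the bench; moves with the carriage, axes as the stand's. The pocket is 66 mm (x) by 39 mm (y), block x along pocket x either way round. Side walls (y sides) stand 32 mm over the floor, 46 mm long, tops flared: they cover the seated block's long sides. At the x ends are only lips 5 mm high, 6 mm thick: fingers on the block's ends pass over them.
- push_knob (a point): Middle of the black upright knob (18 mm diameter, 41 mm high, top 77 mm above the bench) at the end of the carriage's pull rod, 110 mm from the pocket centre along own +y; this point is 60 mm above the bench. For sliding the carriage.
- spindle (a joint): Turn of the spindle with crank and tap, rad. 0 = top, the start; positive = clockwise seen from above = forward; 6.283 (one full turn) = full depth; a hard stop lies just beyond, at 6.45. The master thread lowers tap and crank together by 12 mm per turn. Takes about 0.15 N m (3 N at the grip) either way, and stays where it is left.
- spindle_axis (a point): Fixed point on the spindle's upright axis, 64 mm above the bench (the height of a seated block's top).
- crank_knob (a point): Middle (22 mm over its lower end, on the crank arm) of the black upright crank grip, 20 mm diameter, 43 mm high, which revolves freely on its pin, so the gripper need not turn while carrying it round. 50 mm from the spindle axis, 201.5 mm above the bench at the start; at spindle 0 it lies toward the stand's own -x from the axis, and on turning forward goes first toward own +y.
- tap_tip (a point): Lower tip of the tap (16 mm over its thread, its tip tapered), on the spindle axis; 67 mm above the bench at the start, 3 mm over a seated block; 55 mm at full depth, 9 mm down the bore.
- dispenser: Bystander: white squeeze bottle with a thin red nozzle, 36 mm diameter, 105 mm high, standing. Origin: centre of the underside.
- tape_roll: Bystander: roll of masking tape lying flat, 91 mm diameter, 20 mm high. Origin: centre of the underside.
- pliers: Bystander: pliers lying flat, 51 x 135 x 13 mm, long along own y. Origin: centre of the underside.
Things that resemble listed ones, but are neither listed nor needed, are in the scene too. Several things look just like the rack: the one meant starts farthest to the robot's right. Leave any red look-alike of the nut_block alone.

How it is judged:
By the outcome, as a careful person would: the job done as asked, in the order asked, and still so for the second after the job is handed in, with the robot touching nothing.
It also fails if it takes over 72 s, if anything falls off the work surface, if the arm or the gripper's body presses on something with over 40 N, if the wrist force passes 120 N, or if a joint passes its speed limit or range.

## Working session

There is one attempt and no reset: what is moved stays moved. The work goes in short steps, Python scripts to look and compute and a tool call to move; the robot and the scene stay as the last step left them, time stands still between calls to the robot, and variables do not carry over. Pictures are saved under pics/ and viewed, at most 10 in all, crops included, and the job is handed in when it is done.

Besides the shell and the picture viewer there is one more tool, called by a JSON object that holds its "api" and its "payload", one argument or row to a line. play_rows: Moves the arm, as the interface text tells. Its arguments: {"type":"object","properties":{"plan":{"type":"array","items":{"type":"array","items":{"type":"number"}}},"grip":{"type":"number"}},"required":["plan"]}

```bash
mkdir -p pics; ls; python3 - <<'E'
from plant import *
import cv2,numpy as np
o=get_obs();print(o)
for c in("scene","top"):
    s=snapshot(c);cv2.imwrite(f"pics/{c}0.png",s["frame"][:,:,::-1])
    print(c,s["fx"],s["fy"],s["cx"],s["cy"],s["position"],s["attitude"])
    for t in("nut_block","rack","tapping_stand","dispenser","tape_roll","pliers"):
        print(t,[(np.round(d["position"],3).tolist(),round(d["score"],2)) for d in spot_point(c,t)])
    for t in("pocket","push_knob","spindle_axis","crank_knob","tap_tip"):
        print(t,[(np.round(d["position"],3).tolist(),round(d["score"],2)) for d in spot_point(c,t)])
E
```

```text
pics
{'clock': 0.0, 'joint_pos': array([-5.26495774e+01,  2.05921281e+01,  6.32263727e-01, -2.13758074e-02,
       -7.01343888e+01, -1.65069867e+01]), 'qvel': array([ 0.01153125,  0.04111308, -0.03896353,  0.01675525, -0.00045346,
       -0.04711859]), 'tau': array([-3.16033482e-03, -5.82722425e+01,  2.93044192e+01,  6.99734151e+00,
        6.67826651e-03, -1.71478664e-04]), 'tool_pos': array([ 0.23999293, -0.63039622,  0.24459941]), 'orientation': array([ 1.79903922e+02, -7.51698981e-03, -1.59163838e+02]), 'force': array([ 0.01019674,  0.3930881 , -0.3339051 ]), 'moment': array([-0.03851863,  0.04289116,  0.06600783]), 'gripper_force': 0.0, 'opening': 0.08757101965323826}
scene 372.4437901520436 372.4437901520436 308.7121598654075 197.44407976139806 [-0.54700683 -0.16000659  0.76070199] [-122.00543717    1.42952489  -82.52651074]
nut_block [([0.256, 0.247, 0.001], 0.5), ([0.432, 0.284, 0.006], 0.49), ([0.377, -0.104, 0.001], 0.35)]
rack [([0.436, 0.314, -0.001], 0.94), ([0.24, 0.442, -0.0], 0.87)]
tapping_stand [([0.572, -0.097, -0.001], 0.69), ([0.498, -0.422, -0.0], 0.15)]
dispens
[... 439 characters left out ...]
0812 441.400350090812 325.8504212041474 201.33655206276075 [ 0.18980184 -0.0103336   1.78734758] [-171.59808571    0.65547108  -91.28708128]
nut_block [([0.378, -0.105, -0.002], 0.61), ([0.434, 0.283, 0.004], 0.49), ([0.254, 0.247, -0.001], 0.48)]
rack [([0.435, 0.311, -0.003], 0.93), ([0.24, 0.443, 0.001], 0.89)]
tapping_stand [([0.572, -0.096, -0.0], 0.77)]
dispenser [([0.574, -0.054, 0.031], 0.66), ([0.497, -0.424, -0.002], 0.43)]
tape_roll [([0.38, -0.106, 0.001], 0.4)]
pliers [([0.356, -0.286, -0.001], 0.62)]
pocket [([0.576, -0.055, 0.03], 0.55)]
push_knob [([0.587, 0.051, 0.059], 0.58)]
spindle_axis [([0.561, -0.178, 0.066], 0.9)]
crank_knob [([0.506, -0.173, 0.199], 0.58)]
tap_tip []
```

```bash
python3 - <<'E'
import cv2
a=cv2.imread("pics/scene0.png");b=cv2.imread("pics/top0.png")
cv2.imwrite("pics/top_x.png",cv2.resize(b[90:340,150:550],(800,500),interpolation=cv2.INTER_CUBIC))
E
```

```text
(no output)
```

View pics/scene0.png

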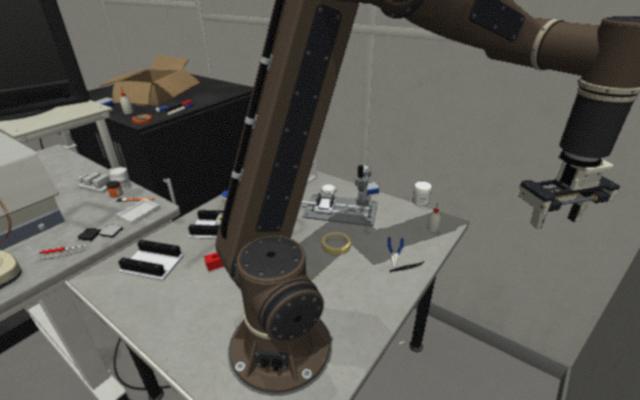

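View pics/top0.png

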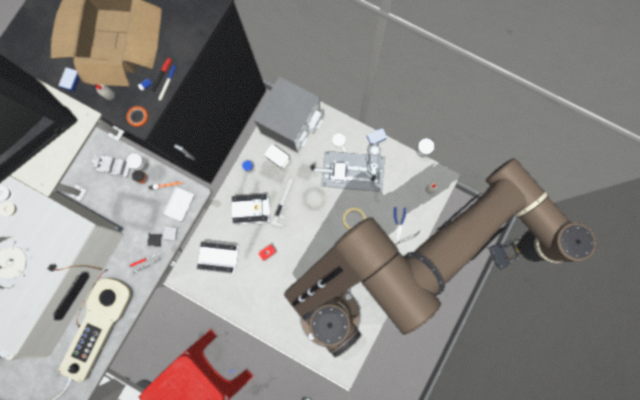

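View pics/top_x.png

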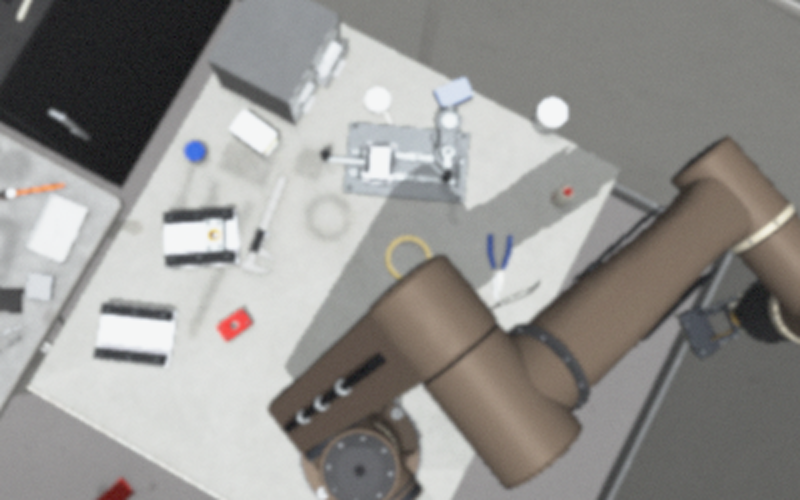

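The rack candidates in the top picture are at (250,208) and (217,256). The one at (250,208), with world y ≈ 0.31, is farther to the robot's right and holds the steel block with the brass bore at about (256,207). The crop confirms this. The red look-alike at (267,252) stays untouched.

{"api": "play_rows", "payload": {
  "plan": [
    [0, 0, -1.8, 0, 0, 6.95],
    [0, 0, -1.8, 0, 0, 6.95],
    [0, 0, -1.8, 0, 0, 6.95],
    [-1.7, 3.7, 0, 0, 0, 0],
    [-1.7, 3.7, 0, 0, 0, 0],
    [-1.7, 3.7, 0, 0, 0, 0],
    [-1.7, 3.7, 0, 0, 0, 0],
    [-1.7, 3.7, 0, 0, 0, 0],
    [-1.7, 3.7, 0, 0, 0, 0],
    [-1.7, 3.7, 0, 0, 0, 0],
    [-1.7, 3.7, 0, 0, 0, 0],
    [-1.7, 3.7, 0, 0, 0, 0],
    [-1.7, 3.7, 0, 0, 0, 0],
    [-1.7, 3.7, 0, 0, 0, 0],
    [-1.7, 3.7, 0, 0, 0, 0],
    [-1.7, 3.7, 0, 0, 0, 0],
    [0, 4, 0, 0, 0, 0],
    [0, 4, 0, 0, 0, 0],
    [0, 4, 0, 0, 0, 0],
    [0, 4, 0, 0, 0, 0]
  ],
  "grip": 8.7
}}

```text
clock: 2.87
tool_pos: [0.4608, 0.0121, 0.2999]
orientation: [180.0, 0.0, 180.0]
force: [1.3, 0.2, -0.1]
opening: 0.0871
gripper_force: 0.0
```

```bash
cat > h.py <<'E'
from plant import *
import cv2,numpy as np
from scipy.spatial.transform import Rotation as R
def snap(c,name=None):
    s=snapshot(c)
    if name: cv2.imwrite(f"pics/{name}.png",s["frame"][:,:,::-1])
    s["R"]=R.from_euler("xyz",s["attitude"],degrees=True).as_matrix()
    return s
def sp(c,*ts):
    for t in ts: print(c,t,[(np.round(d["position"],4).tolist(),round(d["score"],2)) for d in spot_point(c,t)])
def ray(s,px):  # px -> world ray
    u=(np.asarray(px,float)-[s["cx"],s["cy"]])/[s["fx"],s["fy"]]
    if s["name"]=="wrist":
        r=np.hypot(*u); d=np.r_[u/r*np.sin(r),np.cos(r)] if r>0 else np.array([0,0,1.])
    else: d=np.r_[u,1]
    return s["R"]@d
def onz(s,px,z):
    d=ray(s,px);p=np.asarray(s["position"]);return (p+d*(z-p[2])/d[2])[:2]
def project(s,P):
    v=s["R"].T@(np.asarray(P,float)-s["position"])
    if s["name"]=="wrist":
        r=np.hypot(v[0],v[1]);th=np.arctan2(r,v[2]);u=v[:2]/max(r,1e-9)*th
    else: u=v[:2]/v[2]
    return u*[s["fx"],s["fy"]]+[s["cx"],s["cy"]]
def flat(s,cx,cy,w,z,n,yaw=0):
    """Rectified overhead view of the plane z: n px wide over w m; image up=+x, left=+y"""
    a=np.linspace(-w/2,w/2,n);g=np.array([[project(s,(cx-v,cy-u,z)) for u in a] for v in a],np.float32)
    return cv2.remap(s["frame"][:,:,::-1].copy(),g,None,cv2.INTER_CUBIC)
def st():
    o=get_obs();print("t",round(o["clock"],2),"p",np.round(o["tool_pos"],4),"rpy",np.round(o["orientation"],2),"F",np.round(o["force"],1),"op",round(o["opening"],4),round(o["gripper_force"],1));return o
def to(p,yaw):
    """tool-frame cm shift from the measured pose, at present yaw and then with target yaw; turn about tool z"""
    o=get_obs();d=np.asarray(p)-o["tool_pos"]
    for f in (o["orientation"][2],yaw):
        print("  at yaw %.1f shift cm"%f,np.round(100*(R.from_euler("xyz",[180,0,f],degrees=True).as_matrix().T@d),2))
    print("  turn z",round((o["orientation"][2]-yaw+180)%360-180,2))
E
python3 -c "
from h import *
st()"
```

```text
t 2.87 p [0.4608 0.0121 0.2999] rpy [1.7998e+02 5.0000e-02 1.8000e+02] F [ 1.3  0.2 -0.1] op 0.0871 0.0
```

{"api": "play_rows", "payload": {
  "plan": [
    [0.32, 3.4, 1.0, 0, 0, 0],
    [0.32, 3.4, 1.0, 0, 0, 0],
    [0.32, 3.4, 1.0, 0, 0, 0],
    [0.32, 3.4, 1.0, 0, 0, 0],
    [0.32, 3.4, 1.0, 0, 0, 0],
    [0.32, 3.4, 1.0, 0, 0, 0],
    [0.32, 3.4, 1.0, 0, 0, 0],
    [0.32, 3.4, 1.0, 0, 0, 0],
    [0, 0, 0, 0, 0, 0],
    [0, 0, 0, 0, 0, 0]
  ]
}}

```text
clock: 3.7
tool_pos: [0.4351, 0.2835, 0.2187]
orientation: [-179.9, -0.1, -179.9]
force: [0.0, 0.2, 0.6]
opening: 0.0871
gripper_force: 0.0
```

```bash
sed -i 's/    s\["R"\]/    s["name"]=c;s["R"]/' h.py; python3 -c "
from h import *
st()
s=snap('wrist','w1');print(s['fx'],s['cx'],s['cy'],s['position'],s['attitude'])
sp('wrist','nut_block','rack','pocket','push_knob')
s2=snap('top');sp('top','rack','nut_block')
a=flat(s,.435,.3,.2,.042,400)
b=flat(s2,.435,.3,.2,.042,400)
cv2.imwrite('pics/w1f.png',np.hstack([a,b]))
"
```

```text
t 3.7 p [0.4351 0.2835 0.2187] rpy [-1.7992e+02 -6.0000e-02 -1.7986e+02] F [0.  0.2 0.6] op 0.0871 0.0
309.70691628693146 314.5134030958577 200.24343183109528 [0.36585397 0.28415835 0.35788697] [1.65249267e+02 5.58000009e-02 9.01683317e+01]
wrist nut_block [([0.2561, 0.244, 0.0007], 0.96), ([0.4321, 0.2862, 0.0097], 0.85)]
wrist rack [([0.2396, 0.4381, 0.0058], 0.81), ([0.4329, 0.3135, 0.0007], 0.66)]
wrist pocket [([0.4318, 0.284, 0.008], 0.73)]
wrist push_knob []
top rack [([0.4316, 0.3113, -0.0018], 0.84), ([0.239, 0.4414, -0.0026], 0.43)]
top nut_block [([0.2526, 0.2451, 0.0017], 0.66), ([0.4329, 0.2853, 0.0027], 0.52)]
```

View pics/w1f.png

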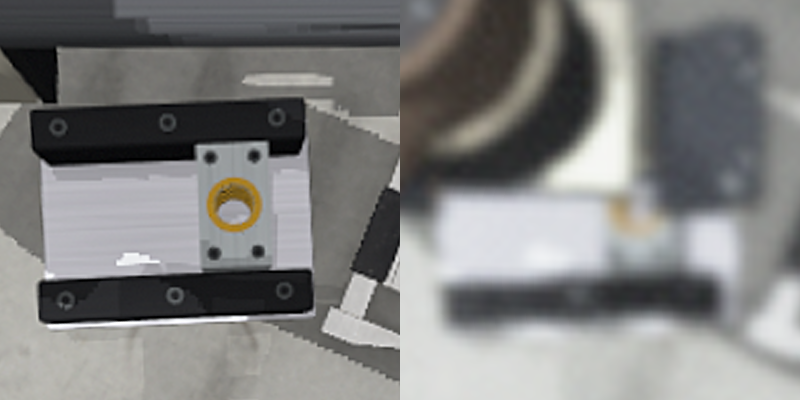

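Rectified view (0.5 mm per pixel): the bore is at (234,205) and the rail screws run (65,299)→(284,290). That puts the block at about (0.4325, 0.2827), yaw about 2.4°.

{"api": "play_rows", "payload": {
  "plan": [
    [0.26, -0.08, 3.0, 0, 0, -2.3],
    [0, 0, 3.5, 0, 0, 0],
    [0, 0, 3.5, 0, 0, 0],
    [0, 0, 3.5, 0, 0, 0],
    [0, 0, 2.5, 0, 0, 0],
    [0, 0, 1.5, 0, 0, 0],
    [0, 0, 0.8, 0, 0, 0],
    [0, 0, 0.4, 0, 0, 0],
    [0, 0, 0, 0, 0, 0],
    [0, 0, 0, 0, 0, 0]
  ]
}}

```text
clock: 4.93
tool_pos: [0.4336, 0.2818, 0.0335]
orientation: [179.9, 0.1, -177.7]
force: [0.1, -0.3, 0.6]
opening: 0.087
gripper_force: 0.0
```

{"api": "play_rows", "payload": {
  "plan": [
    [0, 0, 0, 0, 0, 0],
    [0, 0, 0, 0, 0, 0],
    [0, 0, 0, 0, 0, 0],
    [0, 0, 0, 0, 0, 0],
    [0, 0, 0, 0, 0, 0],
    [0, 0, 0, 0, 0, 0],
    [0, 0, 0, 0, 0, 0],
    [0, 0, 0, 0, 0, 0]
  ],
  "grip": 2.5
}}

```text
clock: 5.6
tool_pos: [0.433, 0.2814, 0.0325]
orientation: [-180.0, -0.0, -177.7]
force: [1.0, 0.9, -0.4]
opening: 0.0395
gripper_force: 0.0
```

{"api": "play_rows", "payload": {
  "plan": [
    [0, 0, 0, 0, 0, 0],
    [0, 0, 0, 0, 0, 0],
    [0, 0, 0, 0, 0, 0],
    [0, 0, 0, 0, 0, 0],
    [0, 0, -0.5, 0, 0, 0],
    [0, 0, -1.5, 0, 0, 0],
    [0, 0, -2.5, 0, 0, 0],
    [0, 0, -2.5, 0, 0, 0],
    [0, -1.5, 0, 0, 0, 0],
    [0.3, -3, 0, 0, 0, 0],
    [0.3, -3, 0, 0, 0, 0],
    [0.3, -3, 0, 0, 0, 0],
    [0.3, -3, 0, 0, 0, 0],
    [0.3, -2.2, 0, 0, 0, 0],
    [0, -1.4, 0, 0, 0, 0],
    [0, 0, 0, 0, 0, 0],
    [0, 0, 0, 0, 0, 0]
  ],
  "grip": 2.5
}}

```text
clock: 7.02
tool_pos: [0.4243, 0.1087, 0.1024]
orientation: [-180.0, -0.0, -177.8]
force: [0.1, 0.5, -4.0]
opening: 0.0356
gripper_force: 30.0
```

{"api": "play_rows", "payload": {
  "plan": [
    [0, 0, 1.5, 0, 0, 0],
    [0, 0, 2.5, 0, 0, 0],
    [0, 0, 2, 0, 0, 0],
    [0, 0, 1, 0, 0, 0],
    [0, 0, 0.4, 0, 0, 0],
    [0, 0, 0.15, 0, 0, 0],
    [0, 0, 0.1, 0, 0, 0],
    [0, 0, 0.1, 0, 0, 0],
    [0, 0, 0, 0, 0, 0],
    [0, 0, 0, 0, 0, 0]
  ]
}}

```text
clock: 7.85
tool_pos: [0.4253, 0.1102, 0.0256]
orientation: [180.0, 0.1, -177.7]
force: [0.2, 0.4, -4.3]
opening: 0.036
gripper_force: 30.0
```

{"api": "play_rows", "payload": {
  "plan": [
    [0, 0, 0.05, 0, 0, 0],
    [0, 0, 0.05, 0, 0, 0],
    [0, 0, 0.03, 0, 0, 0],
    [0, 0, 0, 0, 0, 0]
  ]
}}

```text
clock: 8.18
tool_pos: [0.4252, 0.1101, 0.0245]
orientation: [180.0, 0.0, -177.7]
force: [-2.9, -0.0, 6.5]
opening: 0.0358
gripper_force: 30.0
```

{"api": "play_rows", "payload": {
  "plan": [
    [0, 0, 0, 0, 0, 0],
    [0, 0, 0, 0, 0, 0],
    [0, 0, 0, 0, 0, 0],
    [0, 0, 0, 0, 0, 0],
    [0, 0, 0, 0, 0, 0],
    [0, 0, -2, 0, 0, 0],
    [0, 0, -3, 0, 0, 0],
    [0, 0, -2, 0, 0, -6],
    [0, 0, -1, 0, 0, -7],
    [0, 0, 0, 0, 0, -7],
    [0, 0, 0, 0, 0, -7],
    [0, 0, 0, 0, 0, -7],
    [0, 0, 0, 0, 0, -7],
    [0, 0, 0, 0, 0, -7],
    [0, 0, 0, 0, 0, -7],
    [0, 0, 0, 0, 0, -7],
    [0, 0, 0, 0, 0, -7],
    [0, 0, 0, 0, 0, -7],
    [0, 0, 0, 0, 0, -7],
    [0, 0, 0, 0, 0, -7]
  ],
  "grip": 8.7
}}

```text
clock: 9.85
tool_pos: [0.4249, 0.1099, 0.1037]
orientation: [180.0, -0.0, -87.4]
force: [-0.4, -0.1, -0.6]
opening: 0.087
gripper_force: 0.0
```

```bash
python3 -c "
from h import *
st()
s=snap('wrist');sp('wrist','nut_block','pocket','push_knob','spindle_axis','crank_knob')
a=flat(s,.425,.11,.16,.034,400)
b=flat(s,.575,-.03,.25,.062,400)
cv2.imwrite('pics/w2f.png',np.hstack([a,b]))
"
```

```text
t 9.85 p [0.4249 0.1099 0.1037] rpy [179.99  -0.   -87.36] F [-0.4 -0.1 -0.6] op 0.087 0.0
wrist nut_block [([0.4203, 0.113, 0.0006], 0.75)]
wrist pocket [([0.5747, -0.0531, 0.0303], 0.64)]
wrist push_knob []
wrist spindle_axis []
wrist crank_knob []
```

View pics/w2f.png

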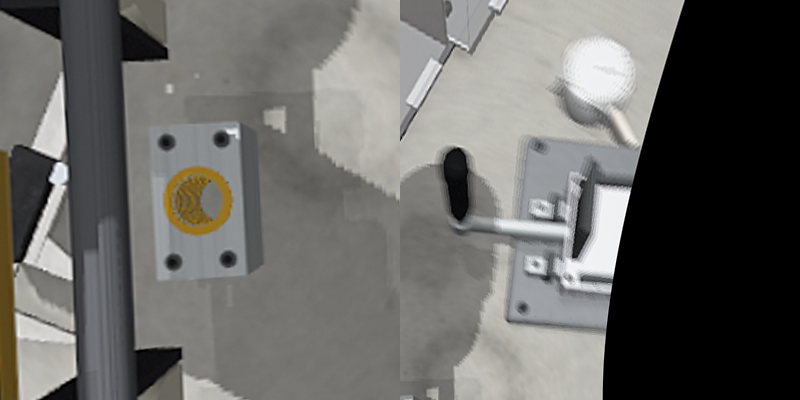

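Block: the bore is at (198,200) in the left view, so it sits at (0.425, 0.110), under the tool.

{"api": "play_rows", "payload": {
  "plan": [
    [0, 0, 2, 0, 0, 0],
    [0, 0, 2.5, 0, 0, 0],
    [0, 0, 1.8, 0, 0, 0],
    [0, 0, 0.8, 0, 0, 0],
    [0, 0, 0.4, 0, 0, 0],
    [0, 0, 0, 0, 0, 0],
    [0, 0, 0, 0, 0, 0]
  ]
}}

```text
clock: 10.73
tool_pos: [0.4253, 0.1102, 0.0293]
orientation: [-180.0, 0.0, -87.7]
force: [-0.1, -0.2, 0.3]
opening: 0.087
gripper_force: 0.0
```

{"api": "play_rows", "payload": {
  "plan": [
    [0, 0, 0, 0, 0, 0],
    [0, 0, 0, 0, 0, 0],
    [0, 0, 0, 0, 0, 0],
    [0, 0, 0, 0, 0, 0],
    [0, 0, 0, 0, 0, 0],
    [0, 0, 0, 0, 0, 0],
    [0, 0, 0, 0, 0, 0],
    [0, 0, 0, 0, 0, 0]
  ],
  "grip": 5.2
}}

```text
clock: 11.4
tool_pos: [0.4252, 0.1101, 0.0292]
orientation: [-180.0, 0.0, -87.7]
force: [-2.0, 0.3, 6.6]
opening: 0.0617
gripper_force: 30.0
```

{"api": "play_rows", "payload": {
  "plan": [
    [0, 0, -0.5, 0, 0, 0],
    [0, 0, -2, 0, 0, 0],
    [0, 0, -3, 0, 0, 0],
    [0, 0, -3.5, 0, 0, 0],
    [1.6, -2.5, -1.35, 0, 0, 0],
    [1.6, -2.5, -1.35, 0, 0, 0],
    [1.6, -2.5, -1.35, 0, 0, 0],
    [1.6, -2.5, -1.35, 0, 0, 0],
    [1.6, -2.5, -1.35, 0, 0, 0],
    [1.6, -2.5, -1.35, 0, 0, 0],
    [0, 0, 0, 0, 0, 4.5],
    [0, 0, 0, 0, 0, 4.5],
    [0, 0, 0, 0, 0, 0],
    [0, 0, 0, 0, 0, 0]
  ]
}}

```text
clock: 12.57
tool_pos: [0.5778, 0.0197, 0.199]
orientation: [179.9, -0.0, -96.6]
force: [-0.0, 0.5, -4.5]
opening: 0.0622
gripper_force: 30.0
```

```bash
python3 -c "
from h import *
st()
s=snap('wrist');sp('wrist','pocket','push_knob','spindle_axis','tapping_stand','crank_knob','tap_tip')
s2=snap('top');sp('top','pocket','push_knob','spindle_axis','crank_knob')
snap('scene');sp('scene','pocket','push_knob','crank_knob')
a=flat(s,.575,-.055,.12,.062,400)
b=flat(s,.575,-.08,.26,.012,400)
cv2.imwrite('pics/w3f.png',np.hstack([a,b]))
"
```

```text
t 12.57 p [0.5778 0.0197 0.199 ] rpy [ 1.7989e+02 -3.0000e-02 -9.6600e+01] F [-0.   0.5 -4.5] op 0.0622 30.0
wrist pocket [([0.5724, -0.0549, 0.0309], 0.63)]
wrist push_knob []
wrist spindle_axis [([0.5763, 0.0178, 0.1706], 0.27)]
wrist tapping_stand [([0.575, -0.0973, -0.0026], 0.76)]
wrist crank_knob []
wrist tap_tip []
top pocket [([0.5718, -0.052, 0.0316], 0.53)]
top push_knob []
top spindle_axis [([0.5626, -0.1767, 0.0656], 0.88)]
top crank_knob [([0.3577, -0.29, 0.0009], 0.7), ([0.508, -0.1738, 0.1978], 0.52)]
scene pocket [([0.5743, -0.0535, 0.0298], 0.81)]
scene push_knob [([0.5903, 0.0546, 0.0602], 0.73), ([0.5588, -0.1832, 0.0659], 0.67)]
scene crank_knob [([0.5155, -0.1724, 0.2019], 0.6), ([0.4359, 0.314, 0.0041], 0.48)]
```

View pics/w3f.png

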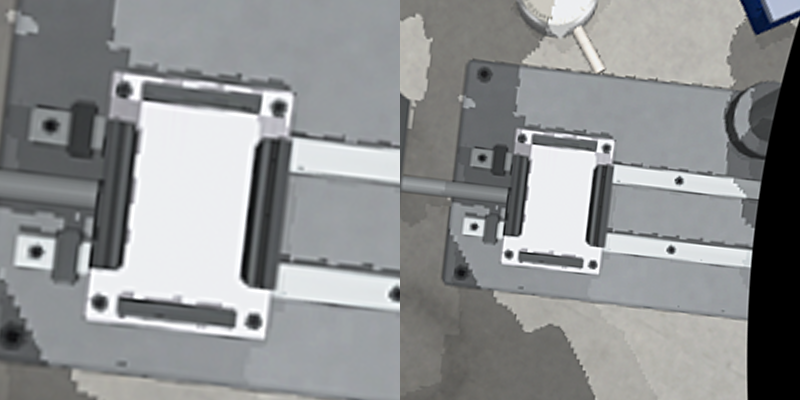

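The left view shows the carriage plate screws at (123,90), (280,107), (98,302) and (254,321). Pocket centre is about (0.5738, -0.0522), yaw about -6.7°.

{"api": "play_rows", "payload": {
  "plan": [
    [1, 0, 0, 0, 0, 0],
    [2, -0.15, 0, 0, 0, 0],
    [2, -0.15, 1, 0, 0, 0],
    [1.4, -0.13, 2, 0, 0, 0],
    [0.8, 0, 2.5, 0, 0, 0],
    [0, 0, 2, 0, 0, 0],
    [0, 0, 1.5, 0, 0, 0],
    [0, 0, 0.8, 0, 0, 0],
    [0, 0, 0, 0, 0, 0],
    [0, 0, 0, 0, 0, 0],
    [0, 0, 0, 0, 0, 0]
  ]
}}

```text
clock: 14.28
tool_pos: [0.5754, -0.0519, 0.1029]
orientation: [-179.9, 0.0, -96.7]
force: [-0.4, -0.5, -3.8]
opening: 0.062
gripper_force: 30.0
```

```bash
python3 -c "
from h import *
st();to([.5738,-.0522,.09],-96.7)
"
```

```text
t 14.28 p [ 0.5754 -0.0519  0.1029] rpy [-1.799e+02  1.000e-02 -9.667e+01] F [-0.4 -0.5 -3.8] op 0.062 30.0
  at yaw -96.7 shift cm [0.05 0.16 1.29]
  at yaw -96.7 shift cm [0.05 0.16 1.29]
  turn z 0.03
```

{"api": "play_rows", "payload": {
  "plan": [
    [0.03, 0.08, 0.5, 0, 0, 0],
    [0, 0, 0.3, 0, 0, 0],
    [0, 0, 0, 0, 0, 0],
    [0, 0, 0, 0, 0, 0],
    [0, 0, 0, 0, 0, 0]
  ]
}}

```text
clock: 14.7
tool_pos: [0.5738, -0.0522, 0.094]
orientation: [-180.0, 0.0, -96.7]
force: [-0.7, -0.0, -4.1]
opening: 0.0619
gripper_force: 30.0
```

```bash
python3 -c "
from h import *
for i in range(4): st();snap('wrist')
"
```

```text
t 14.7 p [ 0.5738 -0.0522  0.094 ] rpy [-179.98    0.    -96.69] F [-0.7 -0.  -4.1] op 0.0619 30.0
t 14.75 p [ 0.5738 -0.0522  0.094 ] rpy [-179.98    0.    -96.7 ] F [-0.4  0.  -3.8] op 0.0619 30.0
t 14.8 p [ 0.5738 -0.0522  0.094 ] rpy [-179.98    0.    -96.7 ] F [ 0.  -0.1 -4.9] op 0.0616 30.0
t 14.85 p [ 0.5738 -0.0522  0.0939] rpy [-179.98    0.    -96.7 ] F [-0.6 -0.1 -4.1] op 0.0617 30.0
```

{"api": "play_rows", "payload": {
  "plan": [
    [0, 0, 0.4, 0, 0, 0],
    [0, 0, 0.4, 0, 0, 0],
    [0, 0, 0.3, 0, 0, 0],
    [0, 0, 0.3, 0, 0, 0],
    [0, 0, 0, 0, 0, 0],
    [0, 0, 0, 0, 0, 0]
  ]
}}

```text
clock: 15.4
tool_pos: [0.5735, -0.0523, 0.0794]
orientation: [180.0, -0.0, -96.7]
force: [-0.1, -0.3, -4.4]
opening: 0.0616
gripper_force: 30.0
```

{"api": "play_rows", "payload": {
  "plan": [
    [0, 0, 0.4, 0, 0, 0],
    [0, 0, 0.4, 0, 0, 0],
    [0, 0, 0.4, 0, 0, 0],
    [0, 0, 0.4, 0, 0, 0],
    [0, 0, 0.2, 0, 0, 0],
    [0, 0, 0.1, 0, 0, 0],
    [0, 0, 0, 0, 0, 0],
    [0, 0, 0, 0, 0, 0]
  ]
}}

```text
clock: 16.07
tool_pos: [0.5737, -0.0523, 0.0608]
orientation: [180.0, -0.0, -96.7]
force: [-1.2, -0.4, -5.0]
opening: 0.0618
gripper_force: 30.0
```

{"api": "play_rows", "payload": {
  "plan": [
    [0, 0, 0.08, 0, 0, 0],
    [0, 0, 0.05, 0, 0, 0],
    [0, 0, 0.05, 0, 0, 0],
    [0, 0, 0, 0, 0, 0],
    [0, 0, 0, 0, 0, 0]
  ]
}}

```text
clock: 16.48
tool_pos: [0.5738, -0.0522, 0.0592]
orientation: [-180.0, 0.0, -96.7]
force: [-1.7, 0.4, -1.5]
opening: 0.0616
gripper_force: 30.0
```

{"api": "play_rows", "payload": {
  "plan": [
    [0, 0, 0.04, 0, 0, 0],
    [0, 0, 0, 0, 0, 0],
    [0, 0, 0, 0, 0, 0]
  ]
}}

```text
clock: 16.73
tool_pos: [0.5737, -0.0522, 0.0592]
orientation: [-180.0, 0.0, -96.7]
force: [-4.2, 1.1, 5.9]
opening: 0.0612
gripper_force: 30.0
```

{"api": "play_rows", "payload": {
  "plan": [
    [0, 0, 0, 0, 0, 0],
    [0, 0, 0, 0, 0, 0],
    [0, 0, 0, 0, 0, 0],
    [0, 0, 0, 0, 0, 0],
    [0, 0, 0, 0, 0, 0],
    [0, 0, -1, 0, 0, 0],
    [0, 0, -2.5, 0, 0, 0],
    [0, 0, -3, 0, 0, 0],
    [-1, 0, -2, 0, 0, 0],
    [-2, 0, 0, 0, 0, 0],
    [-3, 0, 0, 0, 0, 0],
    [-3, 0, 0, 0, 0, 0],
    [-2, 0, 0, 0, 0, 0],
    [0, 0, 0, 0, 0, 0],
    [0, 0, 0, 0, 0, 0],
    [0, 0, 0, 0, 0, 0]
  ],
  "grip": 8.7
}}

```text
clock: 18.07
tool_pos: [0.5864, 0.0569, 0.144]
orientation: [-180.0, 0.0, -96.7]
force: [0.2, -0.6, 0.3]
opening: 0.087
gripper_force: 0.0
```

```bash
python3 -c "
from h import *
st();to([.5866,.0570,.068],-96.7)
s=snap('wrist');sp('wrist','nut_block','push_knob','pocket','tap_tip','spindle_axis')
cv2.imwrite('pics/w4f.png',np.hstack([flat(s,.575,-.05,.12,.064,300),flat(s,.575,.03,.18,.077,300)]))
"
```

```text
t 18.07 p [0.5864 0.0569 0.144 ] rpy [-179.99    0.    -96.68] F [ 0.2 -0.6  0.3] op 0.087 0.0
  at yaw -96.7 shift cm [-0.01 -0.02  7.6 ]
  at yaw -96.7 shift cm [-0.01 -0.02  7.6 ]
  turn z 0.02
wrist nut_block [([0.5734, -0.0503, 0.0318], 0.71)]
wrist push_knob []
wrist pocket [([0.5715, -0.0555, 0.0297], 0.65)]
wrist tap_tip []
wrist spindle_axis []
```

View pics/w4f.png

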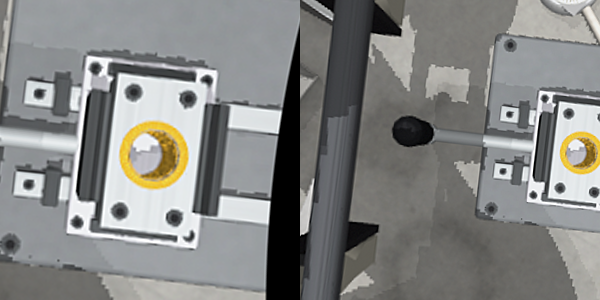

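The block is seated flat in the pocket, with the bore at (154,155) in the left view. The knob top is at about (408,131) in the right view, under the gripper.

{"api": "play_rows", "payload": {
  "plan": [
    [0, 0, 1.5, 0, 0, 0],
    [0, 0, 2.5, 0, 0, 0],
    [0, 0, 2, 0, 0, 0],
    [0, 0, 1, 0, 0, 0],
    [0, 0, 0.6, 0, 0, 0],
    [0, 0, 0, 0, 0, 0],
    [0, 0, 0, 0, 0, 0]
  ],
  "grip": 5
}}

```text
clock: 18.95
tool_pos: [0.587, 0.057, 0.0681]
orientation: [-180.0, -0.0, -96.7]
force: [-0.7, -0.3, 0.9]
opening: 0.051
gripper_force: 0.0
```

{"api": "play_rows", "payload": {
  "plan": [
    [0, 0, 0, 0, 0, 0],
    [0, 0, 0, 0, 0, 0],
    [0, 0, 0, 0, 0, 0],
    [0, 0, 0, 0, 0, 0],
    [0, 0, 0, 0, 0, 0],
    [0, 0, 0, 0, 0, 0],
    [0, 0, 0, 0, 0, 0],
    [0, 0, 0, 0, 0, 0],
    [0, 0, 0, 0, 0, 0]
  ],
  "grip": 1
}}

```text
clock: 19.7
tool_pos: [0.5874, 0.0572, 0.068]
orientation: [-179.9, 0.0, -96.7]
force: [4.5, -1.2, 0.9]
opening: 0.0177
gripper_force: 30.0
```

{"api": "play_rows", "payload": {
  "plan": [
    [0.7, 0, 0, 0, 0, 0],
    [1.5, 0, 0, 0, 0, 0],
    [2, 0, 0, 0, 0, 0],
    [2, 0, 0, 0, 0, 0],
    [2, 0, 0, 0, 0, 0],
    [1.5, 0, 0, 0, 0, 0],
    [1, 0, 0, 0, 0, 0],
    [0.5, 0, 0, 0, 0, 0],
    [0.3, 0, 0, 0, 0, 0],
    [0, 0, 0, 0, 0, 0],
    [0, 0, 0, 0, 0, 0]
  ]
}}

```text
clock: 20.62
tool_pos: [0.5739, -0.0575, 0.068]
orientation: [-179.9, -0.0, -96.7]
force: [5.9, -3.6, 0.4]
opening: 0.018
gripper_force: 30.0
```

{"api": "play_rows", "payload": {
  "plan": [
    [0.2, 0, 0, 0, 0, 0],
    [0.2, 0, 0, 0, 0, 0],
    [0.2, 0, 0, 0, 0, 0],
    [0, 0, 0, 0, 0, 0]
  ]
}}

```text
clock: 20.95
tool_pos: [0.5734, -0.0627, 0.068]
orientation: [-179.9, 0.0, -96.7]
force: [4.7, 0.5, 1.1]
opening: 0.0179
gripper_force: 30.0
```

{"api": "play_rows", "payload": {
  "plan": [
    [0.15, 0, 0, 0, 0, 0],
    [0.15, 0, 0, 0, 0, 0],
    [0, 0, 0, 0, 0, 0]
  ]
}}

```text
clock: 21.2
tool_pos: [0.573, -0.0655, 0.068]
orientation: [-179.9, 0.0, -96.7]
force: [5.0, 1.2, 1.5]
opening: 0.0184
gripper_force: 30.0
```

{"api": "play_rows", "payload": {
  "plan": [
    [0.1, 0, 0, 0, 0, 0],
    [0.1, 0, 0, 0, 0, 0],
    [0, 0, 0, 0, 0, 0]
  ]
}}

```text
clock: 21.45
tool_pos: [0.5728, -0.0674, 0.068]
orientation: [-179.9, 0.0, -96.7]
force: [4.9, 1.7, 1.6]
opening: 0.0179
gripper_force: 30.0
```

{"api": "play_rows", "payload": {
  "plan": [
    [0.1, 0, 0, 0, 0, 0],
    [0.1, 0, 0, 0, 0, 0],
    [0, 0, 0, 0, 0, 0]
  ]
}}

```text
clock: 21.7
tool_pos: [0.5728, -0.0677, 0.068]
orientation: [-179.9, 0.2, -96.7]
force: [4.2, 12.9, 1.9]
opening: 0.0174
gripper_force: 30.0
```

{"api": "play_rows", "payload": {
  "plan": [
    [0, 0, 0, 0, 0, 0],
    [0, 0, 0, 0, 0, 0],
    [0, 0, 0, 0, 0, 0],
    [0, 0, 0, 0, 0, 0],
    [0, 0, -1, 0, 0, 0],
    [0, 0, -3, 0, 0, 0],
    [0, 0, -4, 0, 0, 0],
    [0, 0, -4, 0, 0, 0],
    [0, 0, -4, 0, 0, 0],
    [0, 0, -3, 0, 0, 0],
    [0, 0, -1, 0, 0, 0],
    [1, 0.4, 0, 0, 0, 0],
    [2, 0.9, 0, 0, 0, 0],
    [2, 0.9, 0, 0, 0, 0],
    [2, 0.9, 0, 0, 0, 0],
    [2, 0.9, 0, 0, 0, 0],
    [1.6, 0.9, 0, 0, 0, 0],
    [0, 0, 0, 0, 0, 0],
    [0, 0, 0, 0, 0, 0],
    [0, 0, 0, 0, 0, 0]
  ],
  "grip": 4.5
}}

```text
clock: 23.37
tool_pos: [0.51, -0.1698, 0.267]
orientation: [179.9, 0.0, -96.7]
force: [-0.2, 0.9, -0.1]
opening: 0.0451
gripper_force: 0.0
```

```bash
python3 -c "
from h import *
st();to([.5103,-.1712,.207],-96.7)
s=snap('wrist','w5');sp('wrist','crank_knob','spindle_axis','push_knob')
snap('scene');sp('scene','pocket','push_knob','crank_knob')
b=flat(s,.53,-.172,.16,.223,400);c=cv2.resize(s['frame'][:,:,::-1],(640,400))
cv2.imwrite('pics/w5f.png',np.hstack([b,c[:,120:520]]))
"
```

```text
t 23.37 p [ 0.51   -0.1698  0.267 ] rpy [179.94   0.   -96.75] F [-0.2  0.9 -0.1] op 0.0451 0.0
  at yaw -96.7 shift cm [ 0.13 -0.04  6.  ]
  at yaw -96.7 shift cm [ 0.13 -0.04  6.  ]
  turn z -0.05
wrist crank_knob []
wrist spindle_axis [([0.5615, -0.1739, 0.0645], 0.84)]
wrist push_knob [([0.5602, -0.1737, 0.0318], 0.74)]
scene pocket [([0.5613, -0.1781, 0.0314], 0.57)]
scene push_knob [([0.5781, -0.071, 0.0622], 0.85)]
scene crank_knob [([0.5108, -0.1709, 0.2034], 0.61)]
```

View pics/w5f.png

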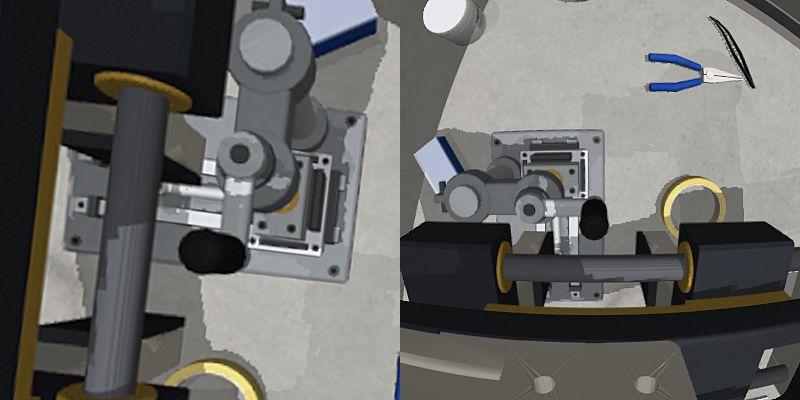

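The knob top is at about (202,250) in the rectified view, so about (0.510, -0.172). The carriage is home under the tap.

{"api": "play_rows", "payload": {
  "plan": [
    [0.17, -0.03, 0.5, 0, 0, 0],
    [0, 0, 1.5, 0, 0, 0],
    [0, 0, 2, 0, 0, 0],
    [0, 0, 1.2, 0, 0, 0],
    [0, 0, 0.6, 0, 0, 0],
    [0, 0, 0.2, 0, 0, 0],
    [0, 0, 0, 0, 0, 0],
    [0, 0, 0, 0, 0, 0]
  ]
}}

```text
clock: 24.43
tool_pos: [0.5111, -0.1715, 0.2082]
orientation: [-179.9, -0.0, -96.7]
force: [-0.2, -0.3, 0.3]
opening: 0.0446
gripper_force: 0.0
```

{"api": "play_rows", "payload": {
  "plan": [
    [0, 0, 0, 0, 0, 0],
    [0, 0, 0, 0, 0, 0],
    [0, 0, 0, 0, 0, 0],
    [0, 0, 0, 0, 0, 0],
    [0, 0, 0, 0, 0, 0],
    [0, 0, 0, 0, 0, 0],
    [0, 0, 0, 0, 0, 0],
    [0, 0, 0, 0, 0, 0]
  ],
  "grip": 1.2
}}

```text
clock: 25.1
tool_pos: [0.5104, -0.1714, 0.2078]
orientation: [180.0, -0.0, -96.7]
force: [-2.3, 0.3, 4.4]
opening: 0.0188
gripper_force: 30.0
```

```bash
python3 -c "
from h import *
st()
th=np.radians(np.arange(0,181,15))
p=np.c_[-5*np.sin(th),5*np.cos(th),1.2*th/2/np.pi]
print(np.round(np.diff(p,axis=0),2))"
```

```text
t 25.1 p [ 0.5104 -0.1714  0.2078] rpy [ 1.7999e+02 -1.0000e-02 -9.6700e+01] F [-2.3  0.3  4.4] op 0.0188 30.0
[[-1.29 -0.17  0.05]
 [-1.21 -0.5   0.05]
 [-1.04 -0.79  0.05]
 [-0.79 -1.04  0.05]
 [-0.5  -1.21  0.05]
 [-0.17 -1.29  0.05]
 [ 0.17 -1.29  0.05]
 [ 0.5  -1.21  0.05]
 [ 0.79 -1.04  0.05]
 [ 1.04 -0.79  0.05]
 [ 1.21 -0.5   0.05]
 [ 1.29 -0.17  0.05]]
```

{"api": "play_rows", "payload": {
  "plan": [
    [-1.29, -0.17, 0.05, 0, 0, 0],
    [-1.21, -0.5, 0.05, 0, 0, 0],
    [-1.04, -0.79, 0.05, 0, 0, 0],
    [-0.79, -1.04, 0.05, 0, 0, 0],
    [-0.5, -1.21, 0.05, 0, 0, 0],
    [-0.17, -1.29, 0.05, 0, 0, 0]
  ]
}}

```text
clock: 25.6
tool_pos: [0.567, -0.1273, 0.2048]
orientation: [180.0, -0.0, -96.7]
force: [-5.5, -7.7, 5.9]
opening: 0.0192
gripper_force: 30.0
```

{"api": "play_rows", "payload": {
  "plan": [
    [0.17, -1.29, 0.05, 0, 0, 0],
    [0.5, -1.21, 0.05, 0, 0, 0],
    [0.79, -1.04, 0.05, 0, 0, 0],
    [1.04, -0.79, 0.05, 0, 0, 0],
    [1.21, -0.5, 0.05, 0, 0, 0],
    [1.29, -0.17, 0.05, 0, 0, 0],
    [0, 0, 0, 0, 0, 0],
    [0, 0, 0, 0, 0, 0],
    [0, 0, 0, 0, 0, 0],
    [0, 0, 0, 0, 0, 0],
    [0, 0, 0, 0, 0, 0],
    [0, 0, 0, 0, 0, 0]
  ]
}}

```text
clock: 26.6
tool_pos: [0.6098, -0.1839, 0.2017]
orientation: [179.9, -0.1, -96.7]
force: [-7.3, -2.7, 6.8]
opening: 0.019
gripper_force: 30.0
```

```bash
cat >> h.py <<'E'
def ang():
    o=st();e=R.from_euler("z",-6.7,degrees=True).as_matrix();v=e.T@(o["tool_pos"]-[.5601,-.1772,0]);print("theta",np.degrees(np.arctan2(v[1],-v[0])),"r",np.hypot(v[0],v[1]))
E
python3 -c "
from h import *
ang()"
```

```text
t 26.6 p [ 0.6098 -0.1839  0.2017] rpy [ 1.7989e+02 -7.0000e-02 -9.6710e+01] F [-7.3 -2.7  6.8] op 0.019 30.0
theta -178.98497246391244 r 0.05012439479727819
```

{"api": "play_rows", "payload": {
  "plan": [
    [-1.29, 0.17, -0.05, 0, 0, 0],
    [-1.21, 0.5, -0.05, 0, 0, 0],
    [-1.04, 0.79, -0.05, 0, 0, 0],
    [-0.79, 1.04, -0.05, 0, 0, 0],
    [-0.5, 1.21, -0.05, 0, 0, 0],
    [-0.17, 1.29, -0.05, 0, 0, 0],
    [0, 0, 0, 0, 0, 0],
    [0, 0, 0, 0, 0, 0],
    [0, 0, 0, 0, 0, 0],
    [0, 0, 0, 0, 0, 0],
    [0, 0, 0, 0, 0, 0],
    [0, 0, 0, 0, 0, 0]
  ]
}}

```text
clock: 27.6
tool_pos: [0.5673, -0.1276, 0.2048]
orientation: [-180.0, 0.0, -96.7]
force: [-3.3, -0.8, 5.7]
opening: 0.0194
gripper_force: 30.0
```

```bash
python3 -c "
from h import *
ang()"
```

```text
t 27.6 p [ 0.5673 -0.1276  0.2048] rpy [-179.97    0.    -96.7 ] F [-3.3 -0.8  5.7] op 0.0194 30.0
theta 91.53770311345109 r 0.05009633894004149
```

{"api": "play_rows", "payload": {
  "plan": [
    [0.17, -1.29, 0.05, 0, 0, 0],
    [0.5, -1.21, 0.05, 0, 0, 0],
    [0.79, -1.04, 0.05, 0, 0, 0],
    [1.04, -0.79, 0.05, 0, 0, 0],
    [1.21, -0.5, 0.05, 0, 0, 0],
    [1.29, -0.17, 0.05, 0, 0, 0],
    [1.29, 0.17, 0.05, 0, 0, 0],
    [1.21, 0.5, 0.05, 0, 0, 0],
    [1.04, 0.79, 0.05, 0, 0, 0],
    [0.79, 1.04, 0.05, 0, 0, 0],
    [0.5, 1.21, 0.05, 0, 0, 0],
    [0.17, 1.29, 0.05, 0, 0, 0],
    [0, 0, 0, 0, 0, 0],
    [0, 0, 0, 0, 0, 0],
    [0, 0, 0, 0, 0, 0],
    [0, 0, 0, 0, 0, 0],
    [0, 0, 0, 0, 0, 0],
    [0, 0, 0, 0, 0, 0]
  ]
}}

```text
clock: 29.1
tool_pos: [0.5551, -0.227, 0.1988]
orientation: [179.9, -0.0, -96.7]
force: [-3.2, 1.1, 7.5]
opening: 0.0192
gripper_force: 30.0
```

```bash
python3 -c "
from h import *
ang()"
```

```text
t 29.1 p [ 0.5551 -0.227   0.1988] rpy [ 1.7995e+02 -2.0000e-02 -9.6690e+01] F [-3.2  1.1  7.5] op 0.0192 30.0
theta -91.00679013290669 r 0.05001141607319694
```

{"api": "play_rows", "payload": {
  "plan": [
    [-0.17, -1.29, -0.05, 0, 0, 0],
    [-0.5, -1.21, -0.05, 0, 0, 0],
    [-0.79, -1.04, -0.05, 0, 0, 0],
    [-1.04, -0.79, -0.05, 0, 0, 0],
    [-1.21, -0.5, -0.05, 0, 0, 0],
    [-1.29, -0.17, -0.05, 0, 0, 0],
    [0, 0, 0, 0, 0, 0],
    [0, 0, 0, 0, 0, 0],
    [0, 0, 0, 0, 0, 0],
    [0, 0, 0, 0, 0, 0],
    [0, 0, 0, 0, 0, 0],
    [0, 0, 0, 0, 0, 0]
  ]
}}

```text
clock: 30.1
tool_pos: [0.6099, -0.1827, 0.2018]
orientation: [179.9, -0.0, -96.7]
force: [-7.5, 2.6, 9.4]
opening: 0.0191
gripper_force: 30.0
```

{"api": "play_rows", "payload": {
  "plan": [
    [1.29, 0.17, 0.05, 0, 0, 0],
    [1.21, 0.5, 0.05, 0, 0, 0],
    [1.04, 0.79, 0.05, 0, 0, 0],
    [0.79, 1.04, 0.05, 0, 0, 0],
    [0.5, 1.21, 0.05, 0, 0, 0],
    [0.17, 1.29, 0.05, 0, 0, 0],
    [-0.17, 1.29, 0.05, 0, 0, 0],
    [-0.5, 1.21, 0.05, 0, 0, 0],
    [-0.79, 1.04, 0.05, 0, 0, 0],
    [-1.04, 0.79, 0.05, 0, 0, 0],
    [-1.21, 0.5, 0.05, 0, 0, 0],
    [-1.29, 0.17, 0.05, 0, 0, 0],
    [0, 0, 0, 0, 0, 0],
    [0, 0, 0, 0, 0, 0],
    [0, 0, 0, 0, 0, 0],
    [0, 0, 0, 0, 0, 0],
    [0, 0, 0, 0, 0, 0],
    [0, 0, 0, 0, 0, 0]
  ]
}}

```text
clock: 31.6
tool_pos: [0.5106, -0.1709, 0.1957]
orientation: [179.9, 0.0, -96.7]
force: [-7.3, 4.8, 10.7]
opening: 0.0193
gripper_force: 30.0
```

```bash
python3 -c "
from h import *
ang()"
```

```text
t 31.6 p [ 0.5106 -0.1709  0.1957] rpy [ 1.7987e+02  3.0000e-02 -9.6690e+01] F [-7.3  4.8 10.7] op 0.0193 30.0
theta 0.5518346011293929 r 0.04991665656585889
```

{"api": "play_rows", "payload": {
  "plan": [
    [0, 0, 0, 0, 0, 0],
    [0, 0, 0, 0, 0, 0],
    [0, 0, 0, 0, 0, 0],
    [0, 0, 0, 0, 0, 0],
    [0, 0, 0, 0, 0, 0],
    [0, 0, 0, 0, 0, 0],
    [0, 0, -1, 0, 0, 0],
    [0, 0, -2, 0, 0, 0],
    [0, 0, -3, 0, 0, 0],
    [0, 0, -3, 0, 0, 0],
    [-1.5, 0, -1, 0, 0, 0],
    [-3, 0, 0, 0, 0, 0],
    [-4, 0, 0, 0, 0, 0],
    [-4, 0, 0, 0, 0, 0],
    [-3, 0, 0, 0, 0, 0],
    [-1.5, 0, 0, 0, 0, 0],
    [0, 0, 0, 0, 0, 0],
    [0, 0, 0, 0, 0, 0]
  ],
  "grip": 4.5
}}

```text
clock: 33.1
tool_pos: [0.5305, -0.0017, 0.2963]
orientation: [-180.0, 0.0, -96.6]
force: [0.7, -0.3, -0.2]
opening: 0.045
gripper_force: 0.0
```

```bash
python3 -c "
from h import *
st()
s=snap('wrist','w6');sp('wrist','crank_knob','push_knob','pocket','nut_block')
snap('scene');sp('scene','crank_knob','tap_tip','push_knob','tape_roll','pliers','dispenser')
b=flat(s,.545,-.16,.2,.19,400)
cv2.imwrite('pics/w6f.png',np.hstack([b,s['frame'][:,120:520,::-1]]))
"
```

```text
t 33.1 p [ 0.5305 -0.0017  0.2963] rpy [-1.7997e+02  1.0000e-02 -9.6590e+01] F [ 0.7 -0.3 -0.2] op 0.045 0.0
wrist crank_knob []
wrist push_knob [([0.572, -0.0686, 0.0562], 0.57)]
wrist pocket [([0.5607, -0.1787, 0.0309], 0.98)]
wrist nut_block [([0.5567, -0.1728, 0.0296], 0.57)]
scene crank_knob [([0.5118, -0.1669, 0.1878], 0.53)]
scene tap_tip [([0.5598, -0.181, 0.0568], 0.7), ([0.5691, -0.0941, 0.0015], 0.3), ([0.5738, -0.0679, 0.0614], 0.28)]
scene push_knob [([0.5747, -0.0702, 0.0608], 0.85), ([0.5629, -0.1793, 0.0278], 0.51), ([0.4963, -0.4188, -0.0013], 0.22)]
scene tape_roll [([0.3793, -0.1095, -0.0033], 0.74)]
scene pliers [([0.3579, -0.2876, 0.0002], 0.53)]
scene dispenser [([0.496, -0.4209, -0.0], 0.56)]
```

View pics/w6f.png

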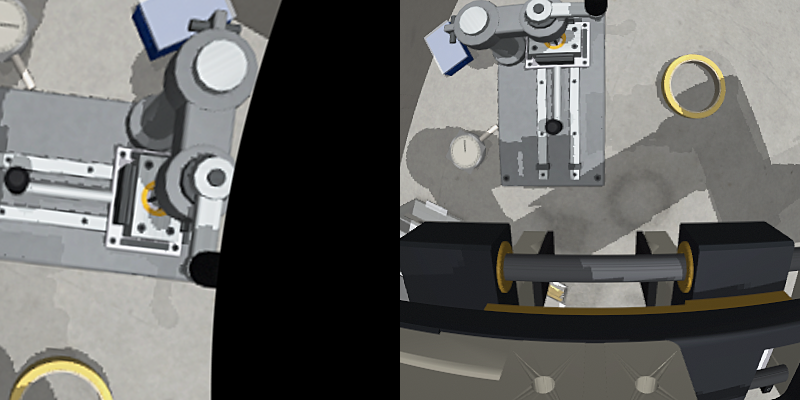

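The block is under the tap (bore at (155,195)), the tap is in the bore, and the crank is back at its start bearing at (205,268). Bystanders are unmoved and the arm is clear.

```bash
python3 -c "
from plant import *
print(close_job())"
```

```text
the job is handed in; nothing more can be done
None
```

I've handed the job in at about 33 s on the robot's clock: the block is seated in the pocket, the carriage is home, and the tap was worked down one whole turn to full depth and released; the bystanders were not disturbed.

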